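# Lock the figure holder into its bayonet bench base

## Task

Take the figure holder off the white tile and fit it into the bench base: rest its lugs lightly on the base's collar, feel for the slots, push it down against the spring, turn it clockwise about an eighth of a turn and let it spring up into its locked place, standing upright, then let go. Do not force it against the base, and leave the brush bowl, the paint rack and the clear box where they are.

Things in the scene. Friction and masses are not known exactly. Their poses are not given: they have to be found in the camera images.
- holder: Figure holder, loose, 0.13-0.21 kg, upright on the tile; origin: centre of underside, z up. Aluminium spigot 30 mm dia up to 21 mm (foot chamfered to 24 mm over the lowest 4 mm) with three equal lugs 120 degrees apart, one along +x: 7 mm wide, reaching 22.5 mm from the axis, 4 to 9 mm above the underside. Flange 39 mm dia, 21 to 26 mm. Above it handle and clip.
- holder_grip (a point): Middle of the holder's handle, 50 mm above its underside: a square wooden handle 30 x 30 mm, sides along the holder's x and y, from 26 to 66 mm. Grip it here. Above it a small spring clip with a grey model tower, up to 90 mm.
- base: Round dark steel bench base, fixed, 90 mm dia (104 mm foot), 40 mm high; origin: centre of underside, z up. Its aluminium collar with three slots 120 degrees apart is clamped at a turn that differs each time and that this pose does NOT tell: one slot lies within 35 degrees either side of the base's +x. It shows from above or can be felt. More than 60 N on it (or about 1 N m of twist) damages it.
- base_mouth (a point): Centre of the collar's top face, 40 mm above the base's underside. Bore 32.6 mm across; slots 11 mm wide, out to 25 mm from the axis. Holder's lugs rest on this face when its origin is 36 mm above the base's origin; turned lightly, it drops in within about 5 degrees of a slot. A brass spring plunger meets its underside at 34 mm, 0.9 N per mm, and pushes it back up.
- base_pushed (a point): Where the holder's origin must be while it is turned: on the axis, 20.5 mm above the base's origin (19 to 22 will do; at 19 the flange meets the collar; spring about 14 N). Turn clockwise seen from above, about 49 degrees from the slot's middle (42 to 56 will do); a hard stop comes at about 58. Anticlockwise is blocked.
- base_locked (a point): Where the holder's origin rests once locked: on the axis, 26 mm above the base's origin, the spring holding its lugs up in pockets so that it cannot turn back. If it stays at 23 mm it is not turned far enough; if it rises to about 32 mm it is not locked.
- tile: White glazed ceramic tile, 100 x 100 x 8 mm, fixed; origin at the centre of its underside.
- brush_bowl: Stainless steel bowl with brushes, bystander, 110 mm across at the rim, about 105 mm high with the brushes; origin at the centre of its underside.
- paint_rack: Two-step aluminium paint rack with pots, bystander, 90 x 200 mm (x, y), 75 mm high; origin at the centre of its underside.
- clear_box: Clear plastic box with a sliding door, bystander, 90 x 140 x 90 mm (x, y, z); origin at the centre of its underside.
Mind the look-alikes: they are no part of the job. There is more than one size of the holder; the job needs the largest. What is meant by the base is not brown, and is the smaller of those in its own colour.

How it is judged:
By the outcome, as a careful person would: the job done as asked, in the order asked, and still so for the second after the job is handed in, with the robot touching nothing.
It also fails if it takes over 72 s, if anything falls off the work surface, if the arm or the gripper's body presses on something with over 40 N, if the wrist force passes 120 N, or if a joint passes its speed limit or range.

## Robot

A 6-joint arm with a two-finger parallel gripper is mounted at the origin on the work surface. World frame = base frame: x ahead of the robot, y to its left, z up, the work surface at z = 0. Lengths are in mm, angles in rad, forces in N, time in s.
With the tool pointing down it reaches from about 275 to 825 mm from the base axis. Payload 5.2 kg.
Tool frame: the origin (TCP) lies at the very end of the fingers, on their centre line; the grasp point (between the pads) lies 19 mm behind it; z points along the fingers, y is the direction in which the jaws open and shut (so a half turn about z gives the same grasp; the last joint's range is limited). The gripper opens to 93 mm and grips with 3 to 60 N. Pads are 15 mm wide; open, the fingers measure 128 mm over their backs; the gripper's body (75 mm by 188 mm) begins 65 mm behind the grasp point.
Start: joints at [1.099, 0.259, 1.535, -0, 1.348, -0.203], TCP at [146.044, 530.261, 218.653] pointing down, gripper open.
Joint ranges: [-3.14, 3.14], [-0.91, 2.08], [0.19, 2.58], [-1.22, 4.36], [0.22, 2.71], [-3.12, 3.12]. Speed limits (rad/s): [2.57, 2.57, 3.14, 3.14, 3.14, 3.14].

## Interface

Orientations are given as [roll, pitch, yaw] about the fixed x, y, z axes, in that order (R = Rz(yaw) Ry(pitch) Rx(roll)).
In Python, from bench import robot gives the robot as it stands. The module is installed in compiled form; this text tells all that it offers. Calls block until the motion is done:
- robot.move_ptp(position, orientation): joint-space move of the TCP to a pose.
- robot.move_linear(position, ori=None, speed=150, f_stop=None): straight line of the TCP; ori=None keeps the orientation; speed is the mean speed in mm/s. With f_stop (N) it stops when the force on the tool has changed by that much, and returns True; else False.
- robot.move_j(angles): joint-space move.
- robot.move_gripper(opening): opening from 0.0 (shut) to 1.0 (fully open); the grip force is fixed at half the most; returns when the fingers have stopped.
- robot.sleep(seconds).
- robot.inverse_kinematics(position, orientation): joint angles nearest the present ones, or None.
- robot.get_image(name): name is "side" or "top"; returns a dict with "img" (400x640x3 uint8, blue, green, red), "fovy" (degrees; the focal length in pixels is half the picture's height over the tangent of half this angle, whatever the lens; pixels are square), "cx", "cy" (the principal point, pixels), "eye" and "orientation" of the camera in the world. Camera axes: x right, y down, z forward; pixel columns grow to the right and rows downward; lengths in mm; the calibration is good to about 2 mm. A picture is of the moment at which its call begins. There is no depth.
A pose or a line that the arm cannot do raises robot.MotionError and nothing moves.
- robot.hand_in(): hands the job in, once; it reports no verdict.
Readings, each from a call of its own:
- robot.current_t(): time.
- robot.current_qpos(): joint angles.
- robot.current_joint_vel(): joint speeds.
- robot.current_joint_efforts(): joint torques, N m.
- robot.current_tcp_pos(): TCP position.
- robot.current_eef_rot(): TCP orientation.
- robot.current_contact_force(): force on the tool from outside, world axes, zero at the start.
- robot.current_ft_torque(): the same for the moment, N m.
- robot.current_gripper_width(): opening from 0.0 (shut) to 1.0 (fully open).
Only numpy, scipy, OpenCV 4.12 (cv2) and the standard library are available. Lean on these libraries where they do the work, as an engineer would, in place of code of your own. Each camera call takes 0.05 s, during which the arm holds its last target.

## Working session

There is one attempt and no reset: what is moved stays moved. The work goes in short steps, each a Python script; the robot and the scene stay as the last script left them, time stands still between calls to the robot, and variables do not carry over. Pictures are saved under pics/ and viewed, and the job is handed in when it is done.

```bash
mkdir -p pics; python3 - <<'E'
from bench import robot
import cv2
for n in("top","side"):
    d=robot.get_image(n); cv2.imwrite(f"pics/{n}0.png",d["img"]); print(n,{k:v for k,v in d.items() if k!="img"})
print(robot.current_t(),robot.current_eef_rot(),robot.current_tcp_pos(),robot.current_gripper_width())
E
```

```text
top {'fovy': 46.18866539128145, 'cx': 320.6981074171328, 'cy': 193.36855894922974, 'eye': array([ 438.6110811 ,  -50.80968864, 1129.68184942]), 'orientation': array([-3.02688688,  0.02340359, -1.55848866])}
side {'fovy': 47.831833630197025, 'cx': 323.5605258435828, 'cy': 199.2388120331312, 'eye': array([337.66435518, 612.2002065 , 902.43324537]), 'orientation': array([-2.45290510e+00,  1.05771027e-03, -2.84764138e+00])}
0.1 [-3.14004351e+00 -3.05338964e-04  2.87281411e+00] [145.81739427 529.82136555 217.9300449 ] 1.0015955577998523
```

View pics/top0.png

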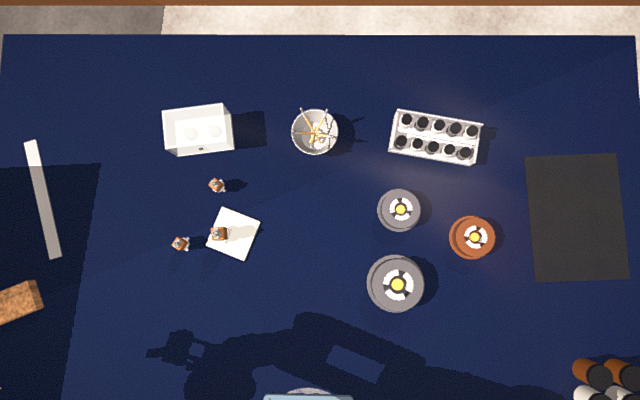

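View pics/side0.png

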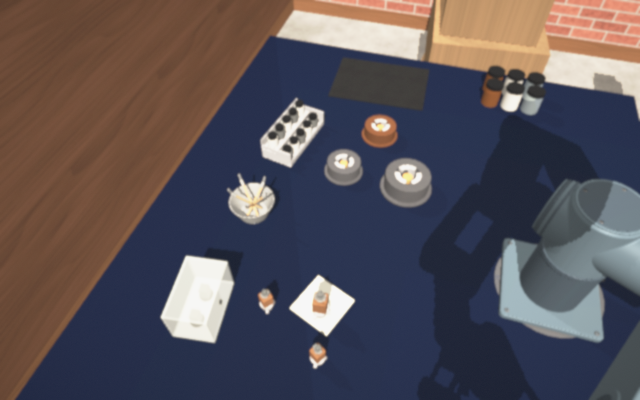

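```bash
cat > h.py <<'E'
from bench import robot
import numpy as np, cv2
from scipy.spatial.transform import Rotation as Ro
def cam(d):
    f=200/np.tan(np.radians(d["fovy"])/2); return f,d["cx"],d["cy"],np.array(d["eye"]),Ro.from_euler('xyz',d["orientation"]).as_matrix()
def proj(d,P):
    f,cx,cy,e,R=cam(d); c=(np.atleast_2d(P)-e)@R; return np.c_[cx+f*c[:,0]/c[:,2],cy+f*c[:,1]/c[:,2]]
def onz(d,uv,z):
    f,cx,cy,e,R=cam(d); uv=np.atleast_2d(uv).astype(float)
    r=np.c_[(uv[:,0]-cx)/f,(uv[:,1]-cy)/f,np.ones(len(uv))]@R.T
    return e+r*((z-e[2])/r[:,2])[:,None]
E
python3 - <<'E'
from h import *
def crop(d,n,c,w,h,s):
    x,y=c; im=d["img"][y-h:y+h,x-w:x+w]; cv2.imwrite(f"pics/{n}.png",cv2.resize(im,None,fx=s,fy=s,interpolation=cv2.INTER_CUBIC))
t=robot.get_image("top"); s=robot.get_image("side")
cv2.imwrite("pics/a.png",np.hstack([cv2.resize(t["img"][y-32:y+32,x-32:x+32],None,fx=6,fy=6,interpolation=cv2.INTER_CUBIC) for x,y in((400,210),(225,233))]))
cv2.imwrite("pics/b.png",np.hstack([cv2.resize(s["img"][y-32:y+32,x-32:x+32],None,fx=6,fy=6,interpolation=cv2.INTER_CUBIC) for x,y in((343,166),(322,304))]))
print("base top",onz(t,(400.5,209.5),40),onz(s,(343.5,162),40))
print("holder",onz(t,(219,233),66),onz(s,(320,297),66))
import pickle; pickle.dump((t,s),open("i0.pkl","wb"))
E
```

```text
base top [[ 527.96361835 -209.47105833   40.        ]] [[ 530.62890162 -204.95831237   40.        ]]
holder [[467.98428884 205.69128829  66.        ]] [[470.15739363 202.6304171   66.        ]]
```

View pics/a.png

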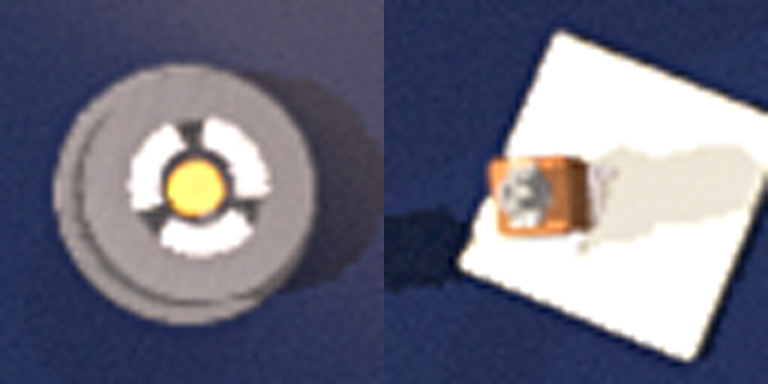

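View pics/b.png

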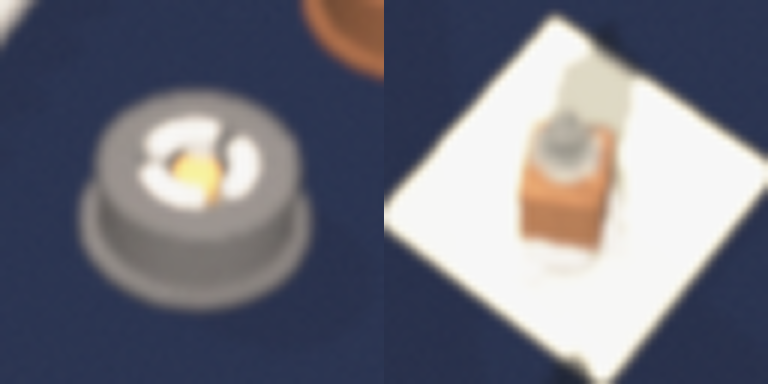

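```bash
cat > fit.py <<'E'
from h import *
import pickle
from scipy.optimize import minimize
t,s=pickle.load(open("i0.pkl","rb"))
S=8
def box(x,y,yaw,z0,z1,w=15):
    c,q=np.cos(yaw),np.sin(yaw)
    return np.array([[x+c*a-q*b,y+q*a+c*b,z] for a in(-w,w) for b in(-w,w) for z in(z0,z1)])
def soft(d,P,win):
    x0,y0,x1,y1=win
    uv=(proj(d,P)-[x0,y0]+.5)*S-.5
    m=np.zeros(((y1-y0)*S,(x1-x0)*S),np.uint8)
    h=cv2.convexHull(np.round(uv*16).astype(np.int32)); cv2.fillConvexPoly(m,h,255,shift=4)
    return cv2.resize(m,(x1-x0,y1-y0),interpolation=cv2.INTER_AREA)/255.
def omask(d,win):
    x0,y0,x1,y1=win; im=d["img"][y0:y1,x0:x1]; hsv=cv2.cvtColor(im,cv2.COLOR_BGR2HSV)
    m=((hsv[...,0]<20)&(hsv[...,1]>90)&(hsv[...,2]>60)).astype(np.uint8)
    n,l,st,_=cv2.connectedComponentsWithStats(m); k=1+np.argmax(st[1:,4]); m=(l==k).astype(np.uint8)
    c=max(cv2.findContours(m,cv2.RETR_EXTERNAL,cv2.CHAIN_APPROX_NONE)[0],key=cv2.contourArea)
    o=np.zeros_like(m); cv2.fillConvexPoly(o,cv2.convexHull(c),1); return o.astype(float)
W={'t':(205,218,240,248),'s':(305,280,340,320)}
for name,ds in(("top",[(t,'t')]),("side",[(s,'s')]),("both",[(t,'t'),(s,'s')])):
    M=[(d,W[k],cv2.GaussianBlur(omask(d,W[k]),(0,0),.8)) for d,k in ds]
    best=None
    for y0 in np.radians([-30,-10,10,30,50]):
        f=lambda p:sum(((cv2.GaussianBlur(soft(d,box(p[0],p[1],p[2]/50,34,74),w),(0,0),.8)-m)**2).sum() for d,w,m in M)
        r=minimize(f,[468,204,y0*50],method="Nelder-Mead",options=dict(initial_simplex=np.array([[468,204,y0*50],[474,204,y0*50],[468,210,y0*50],[468,204,y0*50+12]])))
        if best is None or r.fun<best.fun: best=r
    print(name,best.x[:2],np.degrees(best.x[2]/50)%90,best.fun)
# base: collar ring bright pixels
for n,d,win in(("top",t,(384,194,418,226)),("side",s,(325,150,362,178))):
    x0,y0,x1,y1=win; im=d["img"][y0:y1,x0:x1].min(axis=2)
    yy,xx=np.nonzero(im>205); h=cv2.convexHull(np.c_[xx,yy].astype(np.float32))
    P=onz(d,h[:,0]+[x0,y0],40)[:,:2]
    (c,r)=cv2.minEnclosingCircle(P.astype(np.float32)); 
    A=np.c_[2*P,np.ones(len(P))]; q=np.linalg.lstsq(A,(P**2).sum(1),rcond=None)[0]
    R=np.sqrt(q[2]+q[0]**2+q[1]**2); print(n,"collar",c,r,q[:2],R)
    # rectify
    g=np.arange(-50,50.01,.25); X,Y=np.meshgrid(g,g)
    W3=np.c_[q[0]-Y.ravel(),q[1]-X.ravel(),np.full(X.size,40)]
    uv=proj(d,W3).astype(np.float32).reshape(X.shape+(2,))
    cv2.imwrite(f"pics/rect_{n}.png",cv2.remap(d["img"],uv[...,0],uv[...,1],cv2.INTER_CUBIC))
    a=np.radians(np.arange(-180,180,1)); 
    g=cv2.GaussianBlur(d["img"],(0,0),.01).min(axis=2)
    prof=0
    for rr in(18,20,22):
        uv=proj(d,np.c_[q[0]+rr*np.cos(a),q[1]+rr*np.sin(a),np.full(a.size,40)]).astype(np.float32)
        prof=prof+cv2.remap(g,uv[None,:,0],uv[None,:,1],cv2.INTER_LINEAR)[0].astype(float)/3
    z3=(np.maximum(0,190-prof)*np.exp(3j*a)).sum(); print("slot angle mod120",np.degrees(np.angle(z3))/3)
    print(np.round(prof[::6]).astype(int))
E
python3 fit.py; python3 -c "
import cv2,numpy as np;cv2.imwrite('pics/r.png',np.hstack([cv2.imread('pics/rect_top.png'),cv2.imread('pics/rect_side.png')])[:, :])"
```

```text
top [467.59850004 207.02994764] 89.38712555870744 34.16575948980898
side [467.04248517 210.53501778] 15.841467982116388 81.38849872530544
both [467.87206091 208.13934308] 11.247217817421257 123.36910147506583
top collar (530.2582397460938, -209.9658203125) 26.776338577270508 [ 530.15667145 -209.95163774] 26.161145211682566
slot angle mod120 7.4502622791379105
[255 255 255 254 253 254 254 255 250 193 120  87  91 161 229 255 255 255
 255 255 255 255 255 254 254 255 255 255 255 198 110  79  83 128 223 255
 253 254 254 254 255 253 253 254 255 255 255 254 248 178  95  79  86 143
 240 255 253 254 255 255]
side collar (532.2150268554688, -210.1433868408203) 26.714916229248047 [ 532.13387312 -210.25434345] 25.761471534805416
slot angle mod120 6.220918319778943
[243 243 243 243 242 242 238 232 216 188 156 141 150 182 217 234 238 239
 238 239 239 241 241 241 242 242 241 239 235 225 213 200 192 200 213 228
 236 239 240 240 240 240 240 240 241 239 237 234 221 185 154 140 155 185
 213 229 235 238 240 242]
```

View pics/r.png

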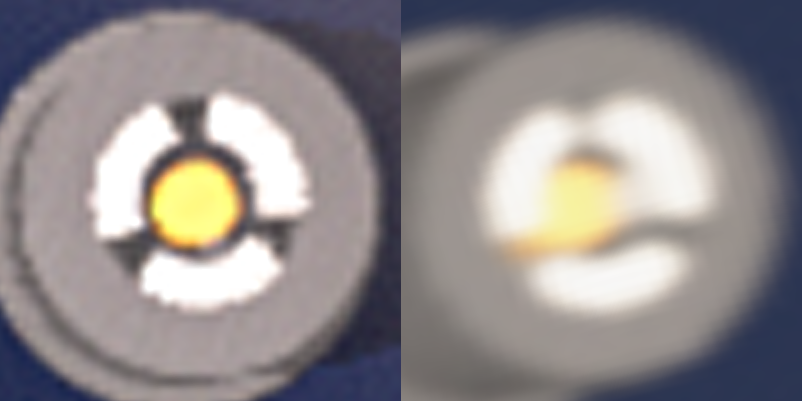

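```bash
python3 - <<'E'
import sys
from h import *; import pickle
exec(open("fit.py").read().split("W={")[0])
rows=[]
for yaw in(0,6,12,-6):
    r=[]
    for d,(x,y),xy in((t,(225,233),(467.6,207)),(s,(322,304),(467,209.5))):
        im=cv2.resize(d["img"][y-16:y+16,x-16:x+16],None,fx=9,fy=9,interpolation=cv2.INTER_CUBIC)
        P=box(*xy,np.radians(yaw),34,74)
        uv=((proj(d,P)-[x-16,y-16]+.5)*9-.5)
        for i in range(8):
            for j in range(i):
                if bin(i^j).count("1")==1: cv2.line(im,tuple(np.int32(uv[i]).tolist()),tuple(np.int32(uv[j]).tolist()),(0,255,0),1)
        r.append(im)
    rows.append(np.vstack(r))
cv2.imwrite("pics/ov.png",cv2.resize(np.hstack(rows),None,fx=.69,fy=.69))
E
```

```text
(no output)
```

View pics/ov.png

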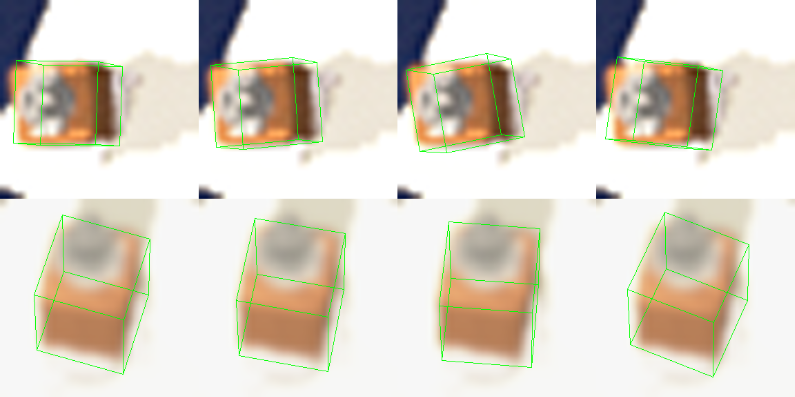

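```bash
python3 - <<'E'
from h import *; import pickle
t,s=pickle.load(open("i0.pkl","rb"))
print(onz(t,(216,185),60),onz(s,(266,297),60)); print(onz(t,(180,243),60),onz(s,(318,350),60))
A=np.hstack([cv2.resize(t["img"][y-20:y+20,x-20:x+20],None,fx=6.5,fy=6.5,interpolation=cv2.INTER_CUBIC) for x,y in((225,233),(218,186),(181,244))])
B=np.hstack([cv2.resize(s["img"][y-20:y+20,x-20:x+20],None,fx=6.5,fy=6.5,interpolation=cv2.INTER_CUBIC) for x,y in((322,304),(266,300),(318,354))])
cv2.imwrite("pics/c.png",np.vstack([A,B]))
E
```

```text
[[578.72408508 218.23885701  60.        ]] [[577.2525595  231.76163949  60.        ]]
[[444.34340436 295.86361048  60.        ]] [[442.18672153 306.41276238  60.        ]]
```

View pics/c.png

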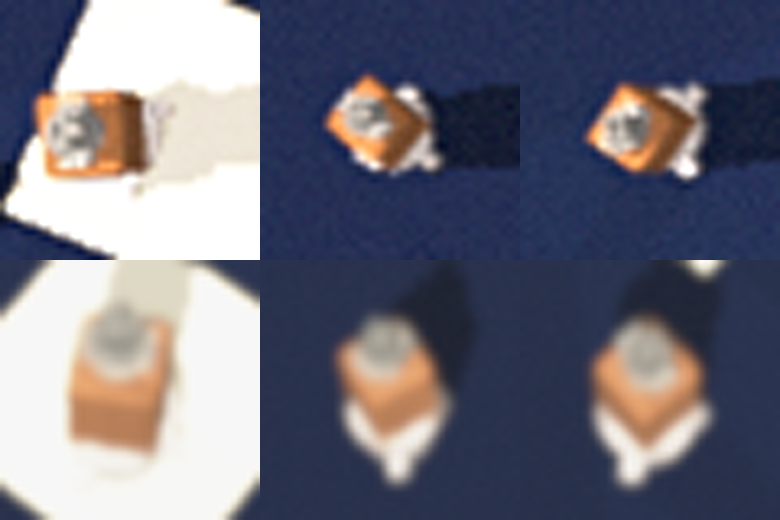

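```bash
python3 - <<'E'
from h import *
for a in range(-180,181,30):
    q=robot.inverse_kinematics([467.5,208.3,39],[np.pi,0,np.radians(a+4)]); q2=robot.inverse_kinematics([531,-210,80],[np.pi,0,np.radians(a+4)])
    print(a+4,None if q is None else (q[0].round(2),q[5].round(2)),None if q2 is None else (q2[0].round(2),q2[5].round(2)))
E
```

```text
-176 (np.float64(0.2), np.float64(-1.44)) (np.float64(-0.57), np.float64(-2.21))
-146 (np.float64(0.2), np.float64(-1.96)) (np.float64(-0.57), np.float64(-2.74))
-116 (np.float64(0.2), np.float64(-2.49)) (np.float64(-0.57), np.float64(3.02))
-86 (np.float64(0.2), np.float64(-3.01)) (np.float64(-0.57), np.float64(2.5))
-56 (np.float64(0.2), np.float64(2.75)) (np.float64(-0.57), np.float64(1.98))
-26 (np.float64(0.2), np.float64(2.23)) (np.float64(-0.57), np.float64(1.45))
4 (np.float64(0.2), np.float64(1.7)) (np.float64(-0.57), np.float64(0.93))
34 (np.float64(0.2), np.float64(1.18)) (np.float64(-0.57), np.float64(0.41))
64 (np.float64(0.2), np.float64(0.65)) (np.float64(-0.57), np.float64(-0.12))
94 (np.float64(0.2), np.float64(0.13)) (np.float64(-0.57), np.float64(-0.64))
124 (np.float64(0.2), np.float64(-0.39)) (np.float64(-0.57), np.float64(-1.17))
154 (np.float64(0.2), np.float64(-0.92)) (np.float64(-0.57), np.float64(-1.69))
184 (np.float64(0.2), np.float64(-1.44)) (np.float64(-0.57), np.float64(-2.21))
```

```bash
python3 - <<'E'
from h import *
o=[np.pi,0,np.radians(94)]
robot.move_gripper(0.6)
robot.move_ptp([467.5,208.3,130],o)
print(robot.move_linear([467.5,208.3,39],speed=90,f_stop=8),robot.current_tcp_pos())
robot.move_gripper(0.0); print(robot.current_gripper_width()*93,robot.current_contact_force())
robot.move_linear([467.5,208.3,130],speed=120)
print(robot.current_tcp_pos(),robot.current_eef_rot(),robot.current_contact_force(),robot.current_t())
t=robot.get_image("top"); s=robot.get_image("side")
cv2.imwrite("pics/t1.png",t["img"]); cv2.imwrite("pics/s1.png",s["img"])
E
```

```text
False [468.00159487 208.4396596   39.5272022 ]
29.62470510728061 [-0.51707035 -0.27085803  1.3939674 ]
[466.82260702 208.15772676 129.21374131] [-3.14006017e+00  1.90046982e-04  1.64060465e+00] [-0.33669845  0.41525734 -2.79553867] 5.275
```

View pics/s1.png

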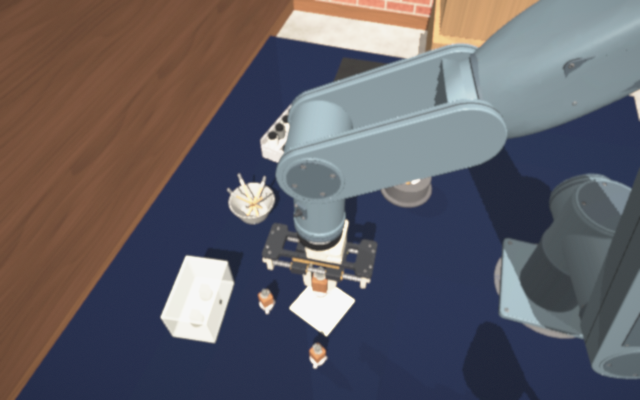

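View pics/t1.png

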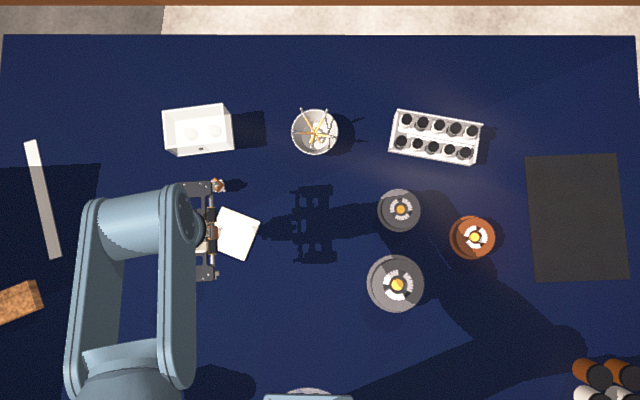

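```bash
python3 - <<'E'
from h import *
L=[]
for a in (94,54):
    robot.move_ptp([440,150,260],[np.pi,0,np.radians(a)]); robot.sleep(.2)
    p=np.array(robot.current_tcp_pos()); s=robot.get_image("side"); 
    u=proj(s,p+[0,0,-31])[0].astype(int); x,y=u; print(u,p,robot.current_eef_rot(),robot.current_t())
    import pickle; pickle.dump((s,p,robot.current_eef_rot()),open(f"l{a}.pkl","wb"))
    L.append(cv2.resize(s["img"][y-40:y+40,x-40:x+40],None,fx=5,fy=5,interpolation=cv2.INTER_CUBIC))
cv2.imwrite("pics/lug.png",np.hstack(L))
E
```

```text
[344 235] [439.21303877 150.40229455 257.82501984] [-3.13798074e+00 -4.62145406e-05  1.64127359e+00] 6.2583
[343 234] [440.00609729 150.0376077  259.93165389] [-3.14154826e+00  7.22644693e-05  9.43219297e-01] 7.2167
```

View pics/lug.png

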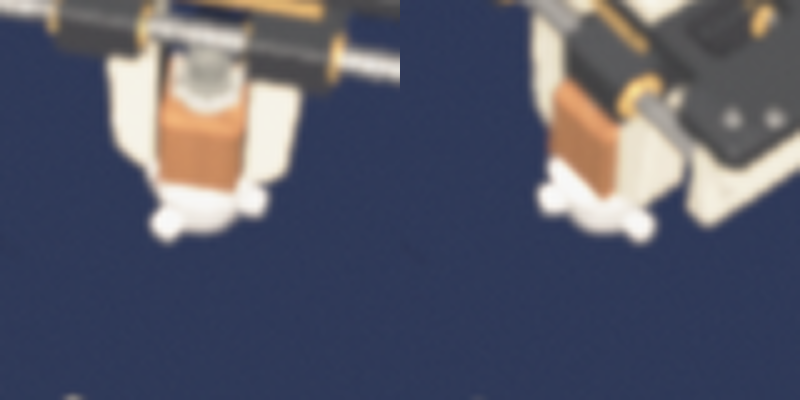

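```bash
python3 - <<'E'
from h import *; import pickle
from scipy.optimize import least_squares
for a,c,pts in((94,(344,235),[(166,226),(256,201)]),(54,(343,234),[(549,199),(640,225)])):
    s,p,e=pickle.load(open(f"l{a}.pkl","rb"))
    off=0 if a==94 else 400
    uv=[((u-off+.5)/5-.5+c[0]-40,(v+.5)/5-.5+c[1]-40) for u,v in pts]
    P=onz(s,uv,p[2]-24.5)[:,:2]; d=P[1]-P[0]; print(P-p[:2],"chord",np.linalg.norm(d))
    # lugs 120 apart: with centre c, chord dir gives angle; outward = perpendicular
    best=[]
    ang=np.degrees(np.arctan2(d[1],d[0]))
    # P[0] at th, P[1] at th+120 (ccw) : chord dir = th+150 ; cw: th-150
    for sg in(1,-1):
        th=ang-150*sg; R=np.linalg.norm(d)/np.sqrt(3)
        cc=P[0]-R*np.array([np.cos(np.radians(th)),np.sin(np.radians(th))]); print(sg,th%120,"rel tool",(th-np.degrees(e[2]))%120,"centre off",cc-p[:2],R)
E
```

```text
[[  8.79591733  17.97822156]
 [-19.33696106  -1.8806402 ]] chord 34.43592945239372
1 65.21808146058163 rel tool 91.18003163541698 centre off [ 0.46223772 -0.07247177] 19.88159313913448
-1 5.218081460581601 rel tool 31.180031635416967 centre off [-11.00328146  16.17005314] 19.88159313913448
[[ 19.03368644   8.63898643]
 [-15.24921227  10.12320617]] chord 34.31501205663629
1 27.52102476933615 rel tool 93.47853986899858 centre off [ 1.46377975 -0.5155241 ] 19.811781448144217
-1 87.52102476933612 rel tool 33.47853986899855 centre off [ 2.32069442 19.2777167 ] 19.811781448144217
```

```bash
python3 - <<'E'
from h import *; import pickle
L=[]
for i,a in enumerate((49,)):
    robot.move_ptp([531,-210,110],[np.pi,0,np.radians(a)]); robot.sleep(.3)
    p=np.array(robot.current_tcp_pos()); e=robot.current_eef_rot(); s=robot.get_image("side"); t=robot.get_image("top")
    print(p,e,robot.current_qpos().round(3),robot.current_contact_force(),robot.current_t())
    pickle.dump((s,t,p,e),open("hov.pkl","wb"))
    x,y=proj(s,p+[0,0,-31])[0].astype(int); print(x,y)
    L.append(cv2.resize(s["img"][y-40:y+40,x-40:x+40],None,fx=5,fy=5,interpolation=cv2.INTER_CUBIC))
    x,y=proj(t,p+[0,0,-31])[0].astype(int); print(x,y)
    L.append(cv2.resize(t["img"][y-40:y+40,x-40:x+40],None,fx=5,fy=5,interpolation=cv2.INTER_CUBIC))
cv2.imwrite("pics/hov.png",np.hstack(L))
E
```

```text
[ 531.33289062 -209.27968403  110.45813031] [ 3.14089974e+00 -1.52109536e-04  8.56487898e-01] [-0.571  0.389  1.631 -0.     1.121  0.144] [ 0.26249692 -0.11996326 -2.09183427] 9.1
344 150
402 206
```

View pics/hov.png

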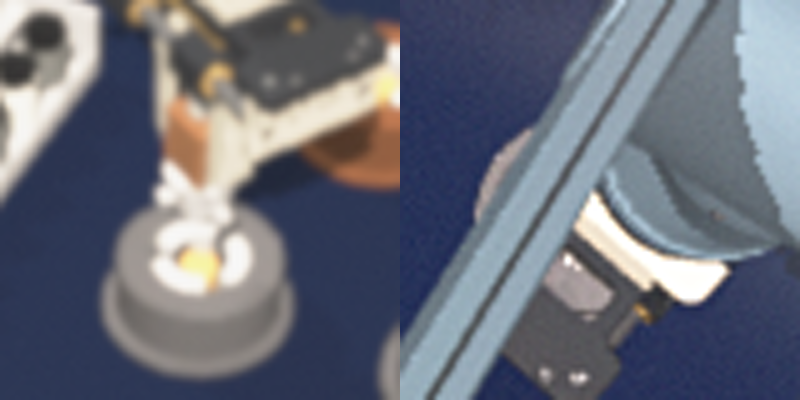

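```bash
cat >> h.py <<'E'
def st(n=5):
    P=[];F=[];T=[]
    for _ in range(n):
        P.append(robot.current_tcp_pos());F.append(robot.current_contact_force());T.append(robot.current_ft_torque()); robot.sleep(.02)
    return np.mean(P,0).round(2),np.mean(F,0).round(2),np.mean(T,0).round(3)
E
python3 - <<'E'
from h import *
robot.move_linear([531,-210,76],speed=60); print(*st())
r=robot.move_linear([531,-210,63],speed=15,f_stop=3); print(r,*st(),robot.current_eef_rot()[2],robot.current_t())
E
```

```text
[ 531.2  -210.15   76.11] [ 0.05 -0.2  -1.54] [-0.036  0.122 -0.   ]
True [ 530.98 -209.99   67.11] [-0.14  0.1   5.11] [-0.011  0.214 -0.005] 0.8552320378893239 10.6
```

```bash
python3 - <<'E'
from h import *
z=67.3
for a in (46,43,40.5,38,35.5,33,30.5):
    robot.move_linear([531,-210,z],[np.pi,0,np.radians(a)],speed=10)
    r=robot.move_linear([531,-210,z-2.3],speed=15,f_stop=3); p,f,m=st(3); print(a,r,p,f,m,robot.current_t())
    if not r: break
E
```

```text
46 True [ 531.11 -210.17   66.9 ] [-1.63  0.58  7.3 ] [0.068 0.455 0.028] 11.15
43 True [ 531.13 -209.97   66.35] [-0.98  1.    5.85] [ 0.074  0.308 -0.035] 11.6833
40.5 False [ 530.93 -210.13   64.68] [ 0.26 -1.11 -2.27] [-0.277  0.074 -0.076] 12.35
```

```bash
python3 - <<'E'
from h import *
robot.move_linear([531,-210,64.7],[np.pi,0,np.radians(37)],speed=10); print(*st(3))
for z in (60,56,53,51.8):
    r=robot.move_linear([531,-210,z],speed=20,f_stop=20); print(z,r,*st(3),robot.current_t())
    if r: break
E
```

```text
[ 530.95 -209.92   64.69] [ 0.4  -0.23 -0.93] [-0.076  0.145 -0.001]
60 False [ 531.02 -209.94   60.15] [-1.35  0.92  3.77] [0.103 0.38  0.01 ] 13.0833
56 False [ 531.06 -209.96   56.42] [-1.94  1.37  6.85] [0.24  0.578 0.026] 13.4833
53 False [ 531.1  -209.97   53.77] [-2.41  1.76  9.38] [0.303 0.705 0.041] 13.8333
51.8 False [ 531.12 -209.97   52.72] [-3.33  2.12  9.89] [0.352 0.772 0.032] 14.1333
```

```bash
python3 - <<'E'
from h import *
r=robot.move_linear([531,-210,50.8],speed=20,f_stop=20); print(r,*st(3),robot.current_t())
for a in (31,25,19,13,7,1,-5,-12):
    robot.move_linear([531,-210,50.8],[np.pi,0,np.radians(a)],speed=20)
    p,f,m=st(3); print(a,np.degrees(robot.current_eef_rot()[2]).round(1),p,f,m,robot.current_t())
    if abs(m[2])>.5 or abs(f).max()>25: print("STOP");break
E
```

```text
False [ 531.13 -209.97   51.85] [-2.83  1.87 10.88] [0.407 0.802 0.025] 14.4333
31 31.0 [ 531.68 -210.36   52.1 ] [-1.9   1.39 10.77] [ 0.282  0.593 -0.009] 14.7417
25 25.0 [ 532.03 -210.61   52.23] [-1.77  1.03 10.8 ] [ 0.178  0.47  -0.023] 15.05
19 19.0 [ 532.15 -210.72   52.29] [-0.76  0.25 10.71] [ 0.158  0.482 -0.053] 15.3583
13 13.0 [ 532.07 -210.68   52.27] [-1.32  0.97 10.3 ] [ 0.184  0.472 -0.074] 15.6667
7 7.0 [ 532.05 -210.66   52.26] [-1.42  1.38  9.84] [ 0.195  0.457 -0.058] 15.975
1 1.0 [ 532.09 -210.72   52.27] [-1.21  0.53 10.48] [ 0.148  0.471 -0.04 ] 16.2833
-5 -5.0 [ 532.1  -210.69   52.28] [-1.54  0.54 10.09] [ 0.148  0.435 -0.031] 16.5917
-12 -12.0 [ 532.06 -210.64   52.26] [-2.05  0.78 11.19] [ 0.231  0.484 -0.052] 16.9167
```

```bash
python3 - <<'E'
from h import *
for z in (53,55,56.5,58):
    r=robot.move_linear([531,-210,z],speed=20,f_stop=14); p,f,m=st(3); print(z,r,p,f,m,robot.current_t())
    if r or f[2]<-2.5: break
E
```

```text
53 False [ 532.05 -210.61   54.34] [-1.05  0.87  9.74] [ 0.204  0.421 -0.042] 17.225
55 False [ 532.03 -210.6    56.12] [-0.88  0.34  7.69] [ 0.146  0.344 -0.018] 17.525
56.5 False [ 531.96 -210.58   57.13] [ 0.69 -0.3   5.75] [-0.02   0.015 -0.004] 17.825
58 False [ 531.84 -210.54   57.29] [ 5.09 -2.76 -5.74] [-0.422 -0.738  0.016] 18.125
```

```bash
python3 - <<'E'
from h import *
robot.move_linear([531,-210,56.9],speed=20); print(*st(3))
robot.move_gripper(0.6); p,f,m=st(3); print(p,f,robot.current_gripper_width())
print(robot.move_linear([p[0],p[1],170],speed=100,f_stop=10))
robot.move_ptp([380,150,260],[np.pi,0,np.radians(34)]); robot.sleep(.3)
t=robot.get_image("top"); s=robot.get_image("side"); print(robot.current_t(),robot.current_contact_force())
L=[]
for d,(x,y) in((t,(402,208)),(s,(343,155))): L.append(cv2.resize(d["img"][y-40:y+40,x-40:x+40],None,fx=5,fy=5,interpolation=cv2.INTER_CUBIC))
cv2.imwrite("pics/fin.png",np.hstack(L)); cv2.imwrite("pics/fint.png",t["img"])
import pickle; pickle.dump((t,s),open("fin.pkl","wb"))
E
```

```text
[ 531.82 -210.51   57.19] [ 3.97 -2.19  1.02] [-0.382 -0.631 -0.019]
[ 530.9  -209.93   56.85] [0.7  0.31 0.1 ] 0.5994141865952196
False
22.2833 [ 0.70184373 -1.05460924  0.15463622]
```

View pics/fin.png

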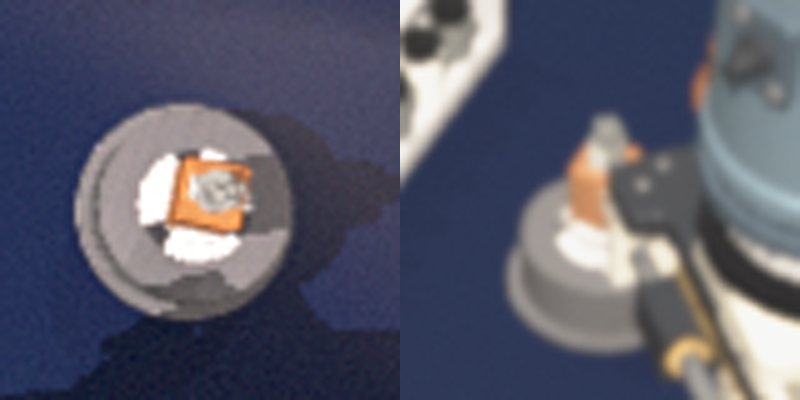

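View pics/fint.png

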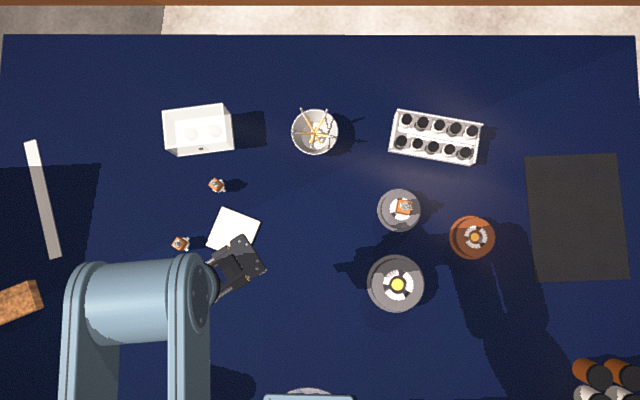

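```bash
python3 - <<'E'
from h import *
exec(open("fit.py").read().split("W={")[0])
robot.move_ptp([200,420,260],[np.pi,0,np.radians(94)]); robot.sleep(.2)
t=robot.get_image("top"); s=robot.get_image("side"); print(robot.current_t())
rows=[]
for h in(23,26,32):
    r=[]
    for d,(x,y),xy in((t,(402,208),(530.2,-210)),(s,(344,152),(532.1,-210.3))):
        im=cv2.resize(d["img"][y-25:y+25,x-25:x+25],None,fx=5,fy=5,interpolation=cv2.INTER_CUBIC)
        uv=((proj(d,box(*xy,np.radians(-12),h+26,h+66))-[x-25,y-25]+.5)*5-.5)
        for i in range(8):
            for j in range(i):
                if bin(i^j).count("1")==1: cv2.line(im,tuple(np.int32(uv[i]).tolist()),tuple(np.int32(uv[j]).tolist()),(0,255,0),1)
        r.append(im)
    rows.append(np.vstack(r))
cv2.imwrite("pics/ov2.png",np.hstack(rows))
E
```

```text
23.8167
```

View pics/ov2.png

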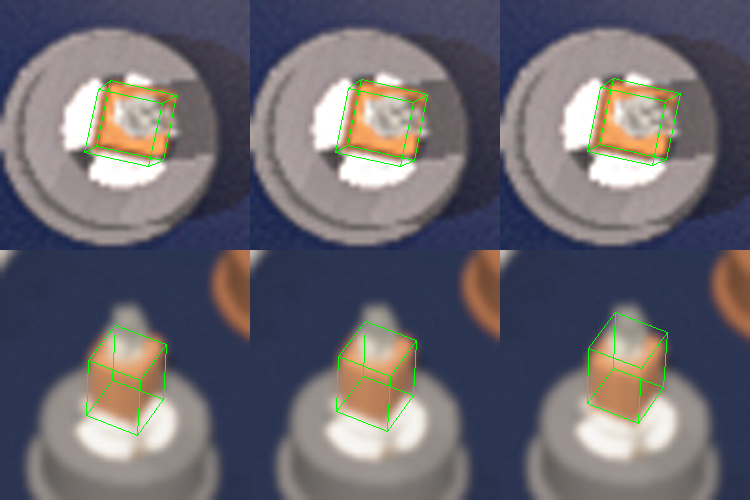

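```bash
python3 -c "
from bench import robot
print(robot.hand_in(), robot.current_t())"
```

```text
the job is handed in; nothing more can be done
the job is handed in; nothing more can be done
```

The holder is in the smaller grey base, locked and standing upright. I let go, moved the arm clear and handed the job in at about 24 s.

**What I did**
- I gripped the largest holder on the tile by its handle.
- I rested the lugs on the collar with about 6 N and turned lightly clockwise. They dropped into the slots after about 8 degrees.
- I centred it in the slots and pushed it down to about 21 mm, against roughly 12 N of spring.
- I turned it 49 degrees clockwise, with no more than 0.1 N m about the turning axis.
- I then let it rise.

**Last checks**
- **Height:** on the way up it stopped firmly at about 26 mm, the locked height. A light upward pull of about 4 N did not move it further.
- **Pictures:** both cameras show it upright, centred and turned as intended. The top picture shows the bowl, rack, box and the other holders where they were.

**Less certain**
- **Height from pictures:** the overlays of the handle fit 26 mm, but they are too blurred to rule out 23 mm on their own. The height rests mainly on the force check.
- **Sideways drift:** the arm was pushed about 1 mm sideways during the turn. It sprang back when I let go.
- **Lock not twisted:** I did not try turning the holder back to test the lock.

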